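# Wheel the mug under the coffee machine and start it

## Task

Push the little cup caddy from behind, first straight ahead until both its swivel castors trail behind their pivots, then steer it into the middle of the outline on the worktop so that it stands square to the coffee machine, castors still trailing, with the mug under the spout. Only then press the button on top of the machine right down and let it go. Keep the caddy's wheels on the worktop and the mug standing in its frame, and leave the jar, tin, bowl, timer and tumbler beside the way where they are.

Things in the scene. Friction and masses are not known exactly. Their poses are not given: they have to be found in the camera images.
- caddy: Wooden cup caddy, about 0.7 kg, deck 180 long (x), 90 wide, deck top at height 38, four wheels of 28 diameter. Origin: on the worktop under the deck's middle; x forward, z up. Rear wheels at x = -86, y = +/-56 do not swivel: it turns about that axle and hardly slides sideways. Drag about 1.2 N: pushed slowly, it rolls on up to 1 cm. Starts at the right, heading roughly +y towards the machine.
- push_face (a point): Middle of the flat outer (rear) face of the caddy's push board: caddy x = -90, y = 0, height 65. Board 150 wide (y -75 to 75), 8 thick, height 34 to 100; push above height 35 (rear wheels reach back to x = -100 below 28). Two spread fingertips fit side by side: the caddy then turns with the gripper, but lags (half to two thirds of the turn in 5 cm); pushing near the outer end turns it more.
- axle_l (a point): Wheel centre of the left (caddy +y) swivel castor, 14 from its pivot, 14 above the worktop. The pivots sit at the ends of a steel cross bar (168 wide, height 30 to 38), at caddy x = 60, y = +/-75, and turn freely. Trailing straight: wheel centre at caddy (46, 75). Starts far from trailing.
- axle_r (a point): Wheel centre of the right (caddy -y) swivel castor, likewise; trailing straight: at caddy (46, -75). Starts pointing any way. A castor swings round to trail within about 60 of straight pushing.
- mug: White mug, 80 across, 85 tall, about 0.22 kg, handle on one side; origin at the middle of its underside. Stands loose on the deck in a frame with a rim 10 high, centred at caddy x = 40, y = 0.
- machine: Black coffee machine, fixed, 140 wide, 250 tall. Origin: on the worktop straight below the spout; x points into the machine, its front looks to -x. The head spans x = -60 to 240, heights 170 to 250 (spout down to 158, a 12 high lid on top at x 110 to 170); the column under it starts at x = 70. The parked caddy's x points the same way as the machine's x.
- under_spout (a point): Point on the worktop straight below the spout: the mug's place.
- bay (a point): Middle of a thin metal-coloured outline let flush into the worktop in front of the machine, at machine x = -40, y = 0: the place for the caddy's origin. Inside it is 214 long (machine x -147 to 67) and 199 wide.
- brew_top (a point): Middle of the top of the round steel push button (30 across) on top of the machine's head, at machine x = -15, y = 0; pressed straight down, 6 of travel, about 4 N, springs back.
- brew (a joint): How far the button is pressed: 0 up, 0.006 m fully down.
- sugar_jar: Bystander: glass jar, 68 across, 110 tall. Origin: middle of its underside.
- tin: Bystander: plain tin, 72 across, 120 tall. Origin: middle of its underside.
- bowl: Bystander: white bowl, 110 across, 45 tall. Origin: middle of its underside.
- timer: Bystander: kitchen timer, 64 across, 52 tall. Origin: middle of its underside.
- tumbler: Bystander: glass tumbler, 68 across, 100 tall. Origin: middle of its underside.
Things that resemble listed ones, but are neither listed nor needed, are in the scene too. Leave any orange or yellow look-alike of the mug alone.

How it is judged:
By the outcome, as a careful person would: the job done as asked, in the order asked, and still so for the second after the job is handed in, with the robot touching nothing.
It also fails if it takes over 72 s, if anything falls off the work surface, if the arm or the gripper's body presses on something with over 40 N, if the wrist force passes 120 N, or if a joint passes its speed limit or range.

## Robot

A 6-joint arm with a two-finger parallel gripper is mounted at the origin on the work surface. World frame = base frame: x ahead of the robot, y to its left, z up, the work surface at z = 0. Lengths are in m, angles in rad, forces in N, time in s.
With the tool pointing down it reaches from about 0.35 to 0.975 m from the base axis. Payload 4.9 kg.
Tool frame: the origin (TCP) lies on the centre line of the jaws, within the pads' length; the fingertips stand 14 mm ahead of it and the grasp point (between the pads) lies 5 mm behind it (manip.nose_length is the distance from the TCP to the fingertips, in m); z points along the fingers, y is the line along which they close (so a half turn about z gives the same grasp; the last joint's range is limited). The gripper opens to 85 mm and grips with 20 to 120 N. Pads are 22 mm wide; open, the fingers measure 114 mm over their backs; the gripper's body (76 mm by 85 mm) begins 54 mm behind the grasp point. The pads swing forward as they close: fully open they stand 13 mm farther back than shut.
Start: joints at [-1.278, 0.053, 1.613, -0, 1.476, -0.119], TCP at [0.25, -0.573, 0.208] pointing down, gripper open.
Joint ranges: [-3.01, 3.01], [-1.01, 2.22], [0.06, 2.58], [-1.02, 4.17], [0.09, 2.62], [-3.14, 3.14]. Speed limits (rad/s): [2.57, 2.57, 3.14, 3.14, 3.14, 3.14].

## Interface

Orientations are given as a unit quaternion [w, x, y, z].
In Python, from plant import manip, imaging gives the robot as it stands.
- The arm moves only by the tool play_rows, never from a script. Its argument "commands" is a list of rows, each a list of 6 numbers: the shift along the tool's x, y, z in mm, then the turn, a rotation vector about the tool's x, y, z in degrees. A call has 1 to 5 rows; each row shifts and turns the commanded pose from where the row before left it, along the tool's axes as they then stand; what a row does not reach is not made up. A row lasts 1/12 s, in which the tool goes at most 41.7 mm and 7.16 degrees, less where a joint would pass 70% of its speed; a pose out of reach is approached as far as the arm can. A call is refused whole if a number of a shift passes 41.7 or a number of a turn 7.16, either way. A call with a gripper value outside its range is refused whole. "hand" is the finger opening in mm, from 0 to 85.4, set as the call begins (left out, the last holds). The fingers move at their own pace and stop on an object; the grip force is fixed at half the most. Time passes only in rows, so rows that do not move let the fingers close. It gives the time, the measured TCP pose, the force, the opening and the grip force at its end, in the units of the state.
- manip.state(): the state, without advancing time (a new reading comes with each control period).
- imaging.grab_frame(name): name is "scene" or "top" or "wrist"; returns a dict with "image" (480x640x3 uint8, red, green, blue), "fx", "fy", "cx", "cy" (pixels), "k1" (the pictures are not rectified: a ray, as slopes to the right and down, at radius r is drawn at 1 + k1 r^2 times it, then the intrinsics apply), "R" (3x3) and "t" (3): a world point X has camera coordinates R X + t; the wrist camera has in their place "mount" (4x4, takes a point from camera to tool coordinates, whose origin is the TCP and whose axes are the flange's). Camera axes: x right, y down, z forward; pixel columns grow to the right and rows downward; lengths in m; the calibration is good to about 2 mm. A picture is of the moment at which its call begins: read the wrist's pose just before it. There is no depth.
- manip.job_done(): hands the job in; it is judged then, once.
The state is a dict: "time": time; "joint_pos": joint angles; "joint_vel": joint speeds; "joint_efforts": joint torques, N m; "tool_pos": TCP position; "tool_rot": TCP orientation; "contact_force": force on the tool from outside, world axes, zero at the start; "ft_torque": the same for the moment, N m; "gripper_width": opening from 0.0 (shut) to 1.0 (fully open); "grasp_force": force on a finger pad.
Only numpy, scipy, OpenCV 4.12 (cv2) and the standard library are available. Lean on these libraries where they do the work, as an engineer would, in place of code of your own. Each camera call takes 0.05 s, during which the arm holds its last target. There are 200 camera calls.

## Working session

There is one attempt and no reset: what is moved stays moved. The work goes in short steps, Python scripts to look and compute and a tool call to move; the robot and the scene stay as the last step left them, time stands still between calls to the robot, and variables do not carry over. Pictures are saved under pics/ and viewed, at most 10 in all, crops included, and the job is handed in when it is done.

Besides the shell and the picture viewer there is one more tool, called as name(argument=value, ...) on one line, values as JSON. play_rows: Moves the arm, as the interface text tells. Its arguments: {"type":"object","properties":{"commands":{"type":"array","items":{"type":"array","items":{"type":"number"}}},"hand":{"type":"number"}},"required":["commands"]}

```bash
mkdir -p pics; cat > h.py <<'E'
import numpy as np,cv2
from plant import manip,imaging
from scipy.spatial.transform import Rotation as Ro
def save(n,f):
    d=imaging.grab_frame(n); cv2.imwrite('pics/'+f,d['image'][:,:,::-1]); return d
def ray(d,u,v):
    x,y=(u-d['cx'])/d['fx'],(v-d['cy'])/d['fy']
    rd=np.hypot(x,y); r=rd
    for _ in range(20): r=rd/(1+d['k1']*r*r)
    s=r/rd if rd else 1
    R=np.array(d['R']);t=np.array(d['t'])
    return -R.T@t, R.T@np.array([x*s,y*s,1])
def at(d,u,v,z):
    c,r=ray(d,u,v); return (c+r*(z-c[2])/r[2])
def proj(d,X):
    p=np.array(d['R'])@X+np.array(d['t']);x,y=p[:2]/p[2];k=1+d['k1']*(x*x+y*y)
    return d['fx']*x*k+d['cx'],d['fy']*y*k+d['cy']
E
python3 - <<'E'
from h import *
import pickle
a=save('top','t0.png');b=save('scene','s0.png')
for d,n in((a,'t'),(b,'s')):
    pickle.dump(d,open(n+'0.pkl','wb'));print({k:np.round(v,3).tolist() for k,v in d.items() if k!='image'}, (-np.array(d['R']).T@d['t']).round(3))
s=manip.state();print({k:np.round(v,4).tolist() for k,v in s.items()},manip.nose_length)
E
```

```text
{'fx': 520.273, 'fy': 520.273, 'cx': 319.965, 'cy': 238.16, 'k1': -0.024, 'R': [[0.089, -0.996, -0.001], [-0.974, -0.087, -0.21], [0.209, 0.02, -0.978]], 't': [-0.137, 0.614, 1.165]} [ 0.367 -0.107  1.267]
{'fx': 515.613, 'fy': 515.613, 'cx': 320.692, 'cy': 235.982, 'k1': -0.01, 'R': [[-0.18, 0.984, -0.017], [0.745, 0.125, -0.655], [-0.642, -0.131, -0.755]], 't': [0.215, -0.317, 1.727]} [1.384 0.054 1.1  ]
{'time': 0.1, 'joint_pos': [-1.278, 0.0533, 1.6142, 0.0, 1.476, -0.119], 'joint_vel': [-0.0, -0.0, -0.0026, -0.0003, 0.0019, -0.0004], 'joint_efforts': [-0.0003, -39.4902, -37.1365, -0.0001, 0.0039, -0.0], 'tool_pos': [0.25, -0.5722, 0.2067], 'tool_rot': [-0.0009, 0.9789, 0.2045, -0.0001], 'contact_force': [-0.2783, 0.6246, -0.236], 'ft_torque': [-0.0222, -0.034, -0.023], 'grasp_force': 0.0, 'gripper_width': 1.0045} 0.014
```

View pics/t0.png

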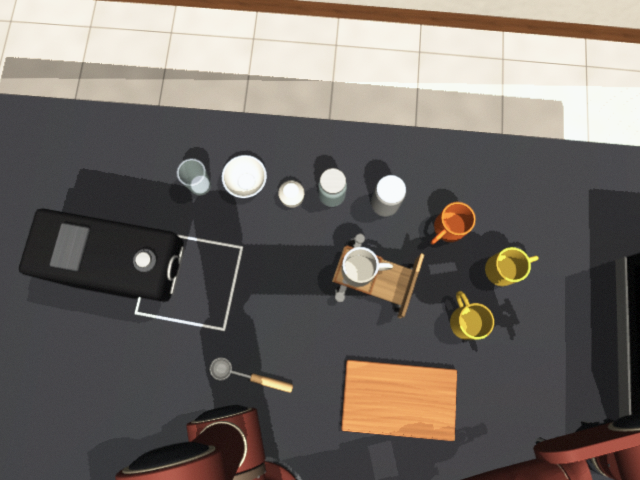

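View pics/s0.png

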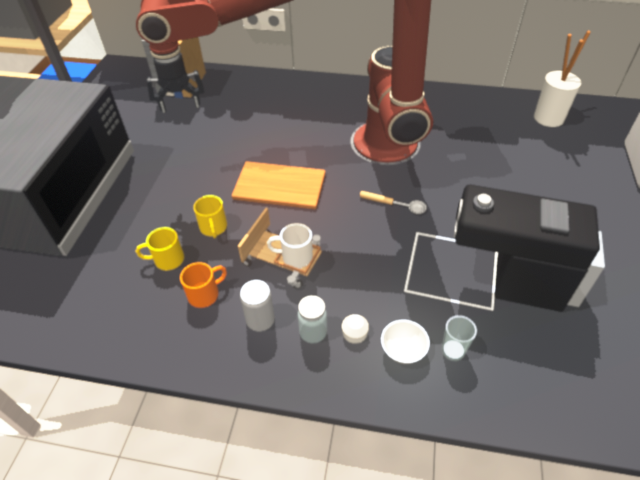

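The top view shows the caddy at about (378,275) heading left, the outline at (130-240, 235-330), the machine at (100,255) with its button at (145,260), and the bystanders above the path. I'll enlarge the working strip.

```bash
python3 - <<'E'
import cv2,numpy as np
a=cv2.imread('pics/t0.png')
c1=cv2.resize(a[225:325,320:440],None,fx=5.5,fy=5.5,interpolation=cv2.INTER_CUBIC)
cv2.imwrite('pics/c1.png',cv2.convertScaleAbs(c1[:,:],alpha=1.3,beta=15))
c2=cv2.resize(a[200:340,120:260],None,fx=4,fy=4,interpolation=cv2.INTER_CUBIC)
cv2.imwrite('pics/c2.png',c2)
E
```

```text
(no output)
```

View pics/c1.png

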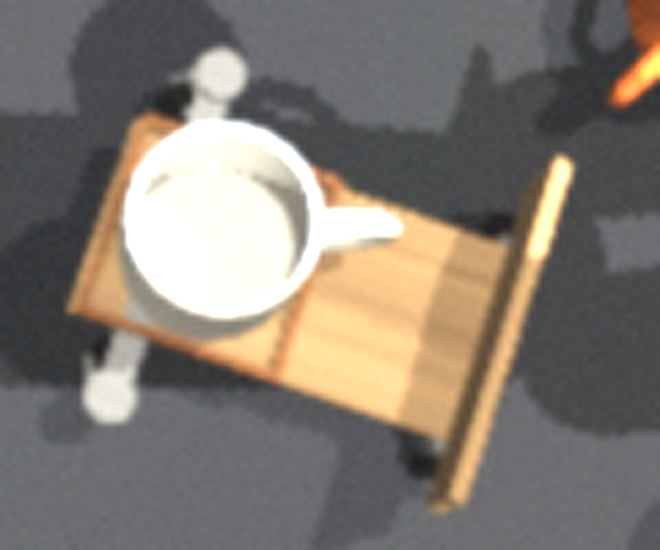

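View pics/c2.png

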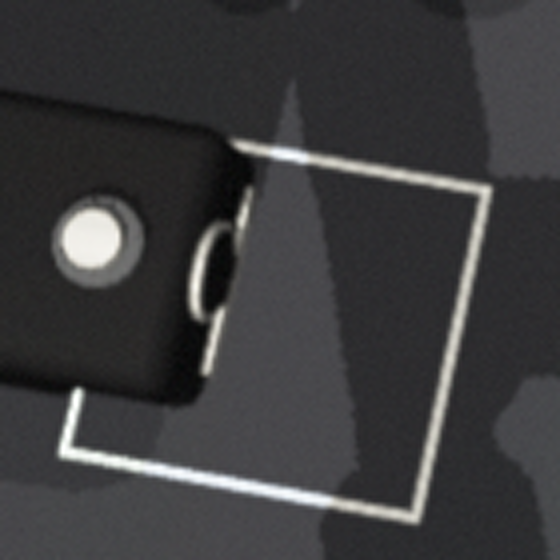

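```bash
python3 - <<'E'
from h import *
import pickle
d=pickle.load(open('t0.pkl','rb'))
c1=lambda u,v,z:at(d,320+u/5.5,225+v/5.5,z)
c2=lambda u,v,z:at(d,120+u/4,200+v/4,z)
pr=c1(222,73,.042);pl=c1(110,397,.042)
print('piv',pr,pl,np.linalg.norm(pr-pl))
b1=c1(577,163,.1);b2=c1(463,507,.1);print('board',b1,b2,np.linalg.norm(b1-b2))
f1=c1(148,115,.038);f2=c1(70,310,.038);print('front',f1,f2,np.linalg.norm(f1-f2))
w=pr-pl;ax=np.array([-w[1],w[0]]);print('heads',np.degrees(np.arctan2(ax[1],ax[0])))
w=b1-b2;print(np.degrees(np.arctan2(w[0],-w[1])))
print('mug',c1(222,222,.122))
A=c2(488,190,0);B=c2(416,520,0);C=c2(64,456,0)
print('bay',A,B,C,np.linalg.norm(A-B),np.linalg.norm(B-C))
print('ctr',(A+C)/2,'head',np.degrees(np.arctan2(*(C-B)[1::-1])),np.degrees(np.arctan2(A[0]-B[0],-(A-B)[1])))
print('btn',c2(92,238,.258), c2(97,242,.25))
for n,u,v,z in(('tin',391,184,.12),('jar',333,180,.11),('timer',291,192,.052),('bowl',244,176,.045),('tumb',192,172,.1)):print(n,at(d,u,v,z))
E
```

```text
piv [ 0.63687877 -0.17865803  0.042     ] [ 0.49128779 -0.14126874  0.042     ] 0.15031531776284693
board [ 0.59906886 -0.32472796  0.1       ] [ 0.45368751 -0.28546297  0.1       ] 0.1505904264073385
front [ 0.61612426 -0.14797331  0.038     ] [ 0.52756544 -0.12113938  0.038     ] 0.09253499255620294
heads 75.59709102742576
74.88600650072871
mug [ 0.55771386 -0.17845732  0.122     ]
bay [0.59672536 0.1099157  0.        ] [0.39209866 0.12892803 0.        ] [0.41062262 0.34683202 0.        ] 0.20550803843854318 0.2186899318168942
ctr [0.50367399 0.22837386 0.        ] head 85.14098459283085 84.69175898015648
btn [0.50858421 0.25785846 0.258     ] [0.50793574 0.25793768 0.25      ]
tin [ 0.75374395 -0.23525513  0.12      ]
jar [ 0.7548481  -0.10105032  0.11      ]
timer [ 0.73471182 -0.00140365  0.052     ]
bowl [0.76761111 0.11897629 0.045     ]
tumb [0.7487064  0.23268875 0.1       ]
```

The crops show the pivots at c1 (222,73) and (110,397), the board from (575,163) to (462,507), and the outline corners at c2 (488,190), (416,520) and (64,456). The sizes agree with those given. Caddy: (.549,-.218) heading 75°. Bay: (.504,.229) heading 85°.

```bash
cat >> h.py <<'E'
import pickle
from scipy.optimize import minimize
def pose():
    s=manip.state();q=s['tool_rot'];M=Ro.from_quat([q[1],q[2],q[3],q[0]]).as_matrix()
    return np.array(s['tool_pos']),np.degrees(np.arctan2(M[1,0],M[0,0])),M,s
def box(c,x0,x1,y0,y1,z0,z1):
    x,y,th=c;h=np.array([np.cos(th),np.sin(th)]);l=np.array([-h[1],h[0]])
    return [np.r_[np.array([x,y])+a*h+b*l,z] for a in(x0,x1) for b in(y0,y1) for z in(z0,z1)]
S=4
def hull(m,d,P,v):
    p=np.array([proj(d,X) for X in P])*S
    cv2.fillConvexPoly(m,cv2.convexHull(np.round(p*16).astype(np.int32)),v,shift=4)
def render(d,c):
    m=np.zeros((480*S,640*S),np.uint8)
    hull(m,d,box(c,-.09,.09,-.045,.045,.028,.038),255)
    hull(m,d,box(c,-.09,-.082,-.075,.075,.034,.1),255)
    x,y,th=c;mx,my=x+.04*np.cos(th),y+.04*np.sin(th)
    hull(m,d,[(mx+.04*np.cos(a),my+.04*np.sin(a),z) for a in np.linspace(0,6.28,24) for z in(.038,.123)],0)
    return cv2.resize(m,(640,480),interpolation=cv2.INTER_AREA)/255.
def wood(d):
    h=cv2.cvtColor(d['image'],cv2.COLOR_RGB2HSV)
    return ((h[...,0]>=4)&(h[...,0]<=22)&(h[...,1]>70)&(h[...,1]<185)&(h[...,2]>55)).astype(float)
def fit(d,c0,names=None):
    c0=np.array([c0[0],c0[1],np.radians(c0[2])]);w=wood(d)
    g=cv2.dilate((render(d,c0)>0).astype(np.uint8),np.ones((25,25)))
    w=w*g
    sc=np.array([.01,.01,.06])
    f=lambda p:np.abs(render(d,c0+p*sc)-w).sum()
    r=minimize(f,np.zeros(3),method='Nelder-Mead',options=dict(initial_simplex=[[0,0,0],[1,0,0],[0,1,0],[0,0,1]],xatol=.02,fatol=.3))
    c=c0+r.x*sc
    return np.r_[c[:2],np.degrees(c[2])],r.fun,w.sum()
E
python3 - <<'E'
from h import *
for n in 't','s':
    d=pickle.load(open(n+'0.pkl','rb'));print(n,*fit(d,(.545,-.22,77)))
d=pickle.load(open('t0.pkl','rb'))
for n,u,v in(('y1',472,322),('y1h',460,296),('y2',511,265),('o',457,220),('oh',434,242)):print(n,at(d,u,v,.085))
p,yaw,M,s=pose();T=np.array([.5145,-.3485,.15]);w=T-p;print(p,yaw,w,np.linalg.norm(w))
# 10 rows
ps=np.radians(yaw);cur=p.copy();n=9;dps=(75.2-yaw)/n
for i in range(n):
    e=(T-cur)/(n-i);a=ps+np.radians(dps*i);print(np.round([1e3*(e[0]*np.cos(a)+e[1]*np.sin(a)),1e3*(e[0]*np.sin(a)-e[1]*np.cos(a)),-1e3*e[2],0,0,-dps],1).tolist());cur=cur+e
E
```

```text
t [ 0.55027804 -0.21809331 75.53223945] 255.06274509803916 2135.0
s [ 0.54863161 -0.21672649 75.95983753] 652.8039215686274 2089.0
y1 [ 0.45738563 -0.44069104  0.085     ]
y1h [ 0.51358672 -0.41168461  0.085     ]
y2 [ 0.59533145 -0.52682115  0.085     ]
o [ 0.69119047 -0.39877295  0.085     ]
oh [ 0.63372588 -0.34719637  0.085     ]
[ 0.24999308 -0.57216437  0.20666939] 23.596565066524036 [ 0.26450692  0.22366437 -0.05666939] 0.3510001123345813
[36.9, -11.0, 6.3, 0.0, 0.0, -5.7]
[37.8, -7.3, 6.3, 0.0, 0.0, -5.7]
[38.3, -3.5, 6.3, 0.0, 0.0, -5.7]
[38.5, 0.4, 6.3, 0.0, 0.0, -5.7]
[38.3, 4.2, 6.3, 0.0, 0.0, -5.7]
[37.6, 8.0, 6.3, 0.0, 0.0, -5.7]
[36.6, 11.8, 6.3, 0.0, 0.0, -5.7]
[35.3, 15.4, 6.3, 0.0, 0.0, -5.7]
[33.6, 18.8, 6.3, 0.0, 0.0, -5.7]
```

play_rows(commands=[[37,-11,6,0,0,-5.7],[38,-7,6,0,0,-5.7],[38,-3.5,6,0,0,-5.7],[38.5,0.5,6,0,0,-5.7],[38.5,4,6,0,0,-5.7]], hand=85.4)

```text
time: 0.52
tool_pos: [0.3983, -0.4471, 0.177]
tool_rot: [-0.0, 0.897, 0.441, -0.0]
contact_force: [1.0, -1.1, 0.3]
gripper_width: 1.0
grasp_force: 0.0
```

play_rows(commands=[[37.5,8,6,0,0,-5.7],[36.5,12,6,0,0,-5.7],[35.5,15.5,6,0,0,-5.7],[33.5,19,6,0,0,-5.7],[0,0,0,0,0,0]])

```text
time: 0.93
tool_pos: [0.519, -0.3447, 0.1516]
tool_rot: [-0.002, 0.791, 0.612, 0.001]
contact_force: [-0.7, 0.6, -0.3]
gripper_width: 1.001
grasp_force: 0.0
```

play_rows(commands=[[0,0,0,0,0,0],[0,0,0,0,0,0]])

```text
time: 1.1
tool_pos: [0.5155, -0.3499, 0.1533]
tool_rot: [-0.0, 0.794, 0.608, -0.0]
contact_force: [-0.4, -0.1, 0.1]
gripper_width: 1.0
grasp_force: 0.0
```

```bash
python3 - <<'E'
from h import *
p,y,M,s=pose();print(s['time'],p,y,M.round(3).tolist(),s['contact_force'])
d=save('wrist','w1.png');print(np.round(d['mount'],3).tolist(),d['fx'])
e=save('scene','s1.png');print(fit(e,(.549,-.217,75.5)))
a=cv2.imread('pics/w1.png');b=cv2.imread('pics/s1.png')
cv2.imwrite('pics/v1.png',np.hstack([cv2.resize(a,(400,300)),cv2.resize(b[180:330,180:380],(400,300))]))
E
```

```text
1.1 [ 0.5155132  -0.34990533  0.15328299] 74.89726217594213 [[0.261, 0.965, -0.001], [0.965, -0.261, 0.0], [-0.0, -0.001, -1.0]] [-0.40229935 -0.14227146  0.14680913]
[[0.001, -0.962, -0.273, 0.07], [1.0, 0.001, 0.0, -0.001], [0.0, -0.273, 0.962, -0.166], [0.0, 0.0, 0.0, 1.0]] 364.30866143380825
(array([ 0.54896117, -0.21645575, 76.10927978]), np.float64(901.9529411764706), np.float64(1832.0))
```

View pics/v1.png

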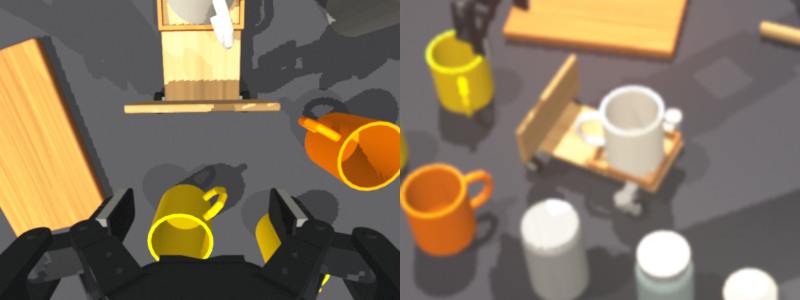

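The wrist view shows the board ahead and square (from (125,107) to (280,106) in the half-size crop). The scene crop shows both castors off trailing, with the left one behind the mug. I'll lean the gripper back 14° for clearance to the machine head, then lower it.

play_rows(commands=[[0,0,0,0,7,-0.8],[0,0,0,0,7,0],[-7.5,0,30,0,0,0],[-7.5,0,30,0,0,0],[-7.5,0,30,0,0,0]])

```text
time: 1.62
tool_pos: [0.5151, -0.3528, 0.061]
tool_rot: [-0.073, 0.785, 0.608, 0.097]
contact_force: [-0.6, 0.3, -0.1]
gripper_width: 0.998
grasp_force: 0.0
```

play_rows(commands=[[0,0,0,0,0,0],[7.8,0,1.9,0,0,0],[7.8,0,1.9,0,0,0],[4.8,0,1.2,0,0,0],[0,0,0,0,0,0]])

```text
time: 2.03
tool_pos: [0.5226, -0.3296, 0.064]
tool_rot: [-0.072, 0.783, 0.61, 0.097]
contact_force: [-0.6, 0.4, 0.4]
gripper_width: 1.001
grasp_force: 0.0
```

```bash
cat >> h.py <<'E'
def wrist():
    p,y,M,s=pose();d=imaging.grab_frame('wrist');m=np.array(d['mount'])
    Rc=M@m[:3,:3];tc=M@m[:3,3]+p;d['R']=Rc.T;d['t']=-Rc.T@tc;return d
def rel(c):
    p,y,M,s=pose();th=np.radians(c[2]);h=np.array([np.cos(th),np.sin(th)]);l=np.array([-h[1],h[0]])
    w=p[:2]-(np.array(c[:2])-.09*h);print('t',s['time'],'tcp',p.round(4),'yaw',round(y,2),'pitch',round(np.degrees(np.arcsin(M[2,0])),1),'F',np.round(s['contact_force'],1),'| caddy',np.round(c,4),'| tcp rel face fwd/left mm',np.round([1e3*w@h,1e3*w@l],1))
E
python3 - <<'E'
from h import *
e=save('scene','s2.png');c=fit(e,(.549,-.217,75.5));print(c[1:]);rel(c[0])
w=wrist();cv2.imwrite('pics/w2.png',w['image'][:,:,::-1]);c=fit(w,(.549,-.217,75.5));print(c[1:]);rel(c[0])
E
```

```text
(np.float64(934.6352941176469), np.float64(1822.0))
t 2.0833 tcp [ 0.5224 -0.33    0.0636] yaw 75.83 pitch 13.9 F [ 0.2  0.  -0.7] | caddy [ 0.5489 -0.2164 76.0843] | tcp rel face fwd/left mm [-26.6  -1.5]
(np.float64(18837.843137254902), np.float64(19091.0))
t 2.1333 tcp [ 0.5221 -0.3301  0.0632] yaw 75.8 pitch 13.9 F [-0.2 -0.2 -0.1] | caddy [ 0.5499 -0.2174 75.8524] | tcp rel face fwd/left mm [-26.1  -0.6]
```

play_rows(commands=[[4.9,0,1.2,0,0,0],[4.9,0,1.2,0,0,0],[4.9,0,1.2,0,0,0],[4.9,0,1.2,0,0,0],[4.9,0,1.2,0,0,0]])

```text
time: 2.55
tool_pos: [0.5273, -0.3047, 0.0611]
tool_rot: [-0.075, 0.784, 0.609, 0.096]
contact_force: [-0.2, 0.1, 0.4]
gripper_width: 1.001
grasp_force: 0.4
```

play_rows(commands=[[4.9,0,1.2,0,0,0],[4.9,0,1.2,0,0,0],[4.9,0,1.2,0,0,0],[4.9,0,1.2,0,0,0],[4.9,0,1.2,0,0,0]])

```text
time: 2.97
tool_pos: [0.5336, -0.2805, 0.0613]
tool_rot: [-0.074, 0.784, 0.609, 0.096]
contact_force: [-1.0, -1.5, 0.0]
gripper_width: 1.001
grasp_force: 0.8
```

```bash
python3 - <<'E'
from h import *
e=save('scene','s3.png');c=fit(e,(.557,-.18,75.5));print(c[1:]);rel(c[0])
E
```

```text
(np.float64(834.470588235294), np.float64(1830.0))
t 3.0167 tcp [ 0.5338 -0.2794  0.0613] yaw 75.74 pitch 14.1 F [-0.1  0.6 -1.1] | caddy [ 0.555  -0.1921 76.2611] | tcp rel face fwd/left mm [ 0.1 -0.1]
```

play_rows(commands=[[4.9,0,1.2,0,0,0],[4.9,0,1.2,0,0,0],[4.9,0,1.2,0,0,0],[4.9,0,1.2,0,0,0],[4.9,0,1.2,0,0,0]])

```text
time: 3.43
tool_pos: [0.5398, -0.256, 0.0614]
tool_rot: [-0.074, 0.784, 0.609, 0.096]
contact_force: [-0.7, -1.5, 0.3]
gripper_width: 1.0
grasp_force: 0.7
```

play_rows(commands=[[4.9,0,1.2,0,0,0],[4.9,0,1.2,0,0,0],[2.9,0,0.7,0,0,0],[2,0,0.5,0,0,0],[0,0,0,0,0,0]])

```text
time: 3.85
tool_pos: [0.5436, -0.241, 0.0615]
tool_rot: [-0.075, 0.784, 0.609, 0.097]
contact_force: [0.7, -0.6, -0.3]
gripper_width: 0.998
grasp_force: 0.0
```

```bash
python3 - <<'E'
from h import *
e=save('scene','s4.png');c=fit(e,(.566,-.15,76));print(c[1:]);rel(c[0])
w=wrist();cv2.imwrite('pics/w4.png',w['image'][:,:,::-1]);b=fit(w,c[0]);print(b[1:]);rel(b[0])
t=save('top','t4.png')
u,v=map(int,proj(e,np.r_[c[0][:2],.04]));u2,v2=map(int,proj(t,np.r_[c[0][:2],.04]))
A=e['image'][v-60:v+60,u-80:u+80];B=t['image'][v2-60:v2+60,u2-80:u2+80]
r=lambda q:cv2.convertScaleAbs(cv2.resize(q[:,:,::-1],(400,300),interpolation=cv2.INTER_CUBIC),alpha=1.4,beta=15)
cv2.imwrite('pics/v4.png',np.vstack([np.hstack([r(A),r(B)]),np.hstack([cv2.resize(w['image'][:,:,::-1],(400,300)),np.zeros((300,400,3),np.uint8)])]))
E
```

```text
(np.float64(778.121568627451), np.float64(1751.0))
t 3.9 tcp [ 0.5436 -0.2412  0.0615] yaw 75.72 pitch 14.0 F [ 0.6  0.2 -0.7] | caddy [ 0.5651 -0.1529 76.2419] | tcp rel face fwd/left mm [-1.  -0.1]
(np.float64(16419.011764705883), np.float64(27621.0))
t 3.95 tcp [ 0.5436 -0.2414  0.0615] yaw 75.71 pitch 14.0 F [-0.2 -0.1 -0.4] | caddy [ 0.5664 -0.1533 75.8892] | tcp rel face fwd/left mm [-1.   0.6]
```

View pics/v4.png

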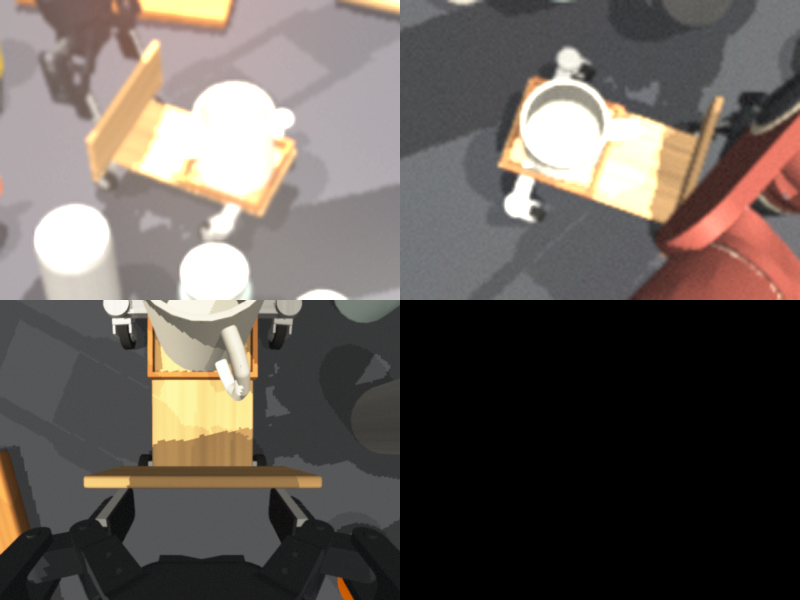

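The wrist view shows both castors trailing (wheels at (124,335) and (283,335), symmetric behind the pivots), the board flush in front of the fingers, and the mug seated. Next is the S-curve.

```bash
cat >> h.py <<'E'
LAG=.055
GOAL=np.array([.5037,.2284,85.])
def look(c0,wr=True):
    """average fit of scene and wrist"""
    e=imaging.grab_frame('scene');a=fit(e,c0)[0]
    b=fit(wrist(),a)[0] if wr else a
    print('scene',a.round(4),'wrist',b.round(4));c=(a+b)/2;rel(c)
    return c
def path(c,P,s1,s2,s3,g0=None):
    """remaining ideal caddy path: heading c->P over s1, ->85 over s2, straight s3; returns end origin"""
    n=200;th=np.radians(np.r_[np.linspace(c[2],P,n),np.linspace(P,GOAL[2],n),np.full(n,GOAL[2])])
    ds=np.repeat([s1/n,s2/n,s3/n],n);t0=np.radians(c[2])
    R=np.array(c[:2])-.086*np.array([np.cos(t0),np.sin(t0)])
    R=R+np.array([(ds*np.cos(th)).sum(),(ds*np.sin(th)).sum()]);t=np.radians(GOAL[2])
    return R+.086*np.array([np.cos(t),np.sin(t)])
def solve(c,s1,s3):
    """find peak P and s2 to end at the goal"""
    from scipy.optimize import fsolve
    P,s2=fsolve(lambda q:path(c,q[0]*100,s1,q[1],s3)-GOAL[:2],[1.1,.2]);print('peak %.1f s2 %.3f; rates deg/mm %.3f %.3f'%(P*100,s2,(P*100-c[2])/s1/1e3,(85-P*100)/s2/1e3));return P*100,s2
def rows(c,gs,ds,lat=0):
    """gs: gripper yaw after each row; ds mm; lat: total mm shift to the left"""
    p,g,M,s=pose();th=c[2];ca,sa=.97,.242
    for G in gs:
        f=ds*np.cos(np.radians(th-g))+lat/len(gs)*np.sin(np.radians(g-th));r=ds*np.sin(np.radians(g-th))-lat/len(gs)*np.cos(np.radians(g-th));D=G-g
        print([round(float(v),1) for v in(ca*f,r,sa*f,sa*D,0,-ca*D)],end=', ')
        th+=(G-th)*(1-np.exp(-ds/1e3/LAG));g=G
    print('\npred th %.1f'%th)
E
python3 - <<'E'
from h import *
c=np.array([.5658,-.1531,76.]);
for s1 in(.13,.16):P,s2=solve(c,s1,.05)
rows(c,[76,79,82,85,88, 91,93.5,95.5,97.5,99],6)
E
```

```text
peak 116.8 s2 0.209; rates deg/mm 0.314 -0.152
peak 117.5 s2 0.180; rates deg/mm 0.260 -0.181
[5.8, -0.0, 1.5, 0.1, 0.0, -0.3], [5.8, 0.0, 1.5, 0.7, 0.0, -2.9], [5.8, 0.3, 1.5, 0.7, 0.0, -2.9], [5.8, 0.5, 1.4, 0.7, 0.0, -2.9], [5.8, 0.8, 1.4, 0.7, 0.0, -2.9], [5.7, 1.0, 1.4, 0.7, 0.0, -2.9], [5.7, 1.1, 1.4, 0.6, 0.0, -2.4], [5.7, 1.3, 1.4, 0.5, 0.0, -1.9], [5.7, 1.3, 1.4, 0.5, 0.0, -1.9], [5.7, 1.4, 1.4, 0.4, 0.0, -1.5], 
pred th 85.9
```

play_rows(commands=[[4,0,1,0.1,0,-0.3],[4.8,0,1.2,0.7,0,-2.9],[4.8,0.3,1.2,0.7,0,-2.9],[4.8,0.4,1.2,0.7,0,-2.9],[4.8,0.7,1.2,0.7,0,-2.9]])

```text
time: 4.42
tool_pos: [0.5493, -0.2187, 0.0616]
tool_rot: [-0.084, 0.714, 0.69, 0.088]
contact_force: [-0.0, -1.8, -0.9]
gripper_width: 0.995
grasp_force: 0.7
```

play_rows(commands=[[4.8,0.9,1.2,0.7,0,-2.9],[4.8,1,1.2,0.6,0,-2.4],[4.8,1.1,1.2,0.5,0,-1.9],[4.8,1.1,1.2,0.5,0,-1.9],[4.8,1.2,1.2,0.4,0,-1.5]])

```text
time: 4.83
tool_pos: [0.5536, -0.1934, 0.0619]
tool_rot: [-0.092, 0.645, 0.755, 0.079]
contact_force: [-0.3, -2.6, 1.7]
gripper_width: 1.003
grasp_force: 0.9
```

```bash
python3 - <<'E'
from h import *
c=look((.577,-.105,85.))
solve(c,.1,.05)
rows(c,[99+1.6*i for i in range(1,11)],5)
E
```

```text
scene [ 0.5592 -0.093  86.5467] wrist [ 0.5603 -0.0913 86.2187]
t 4.9333 tcp [ 0.5534 -0.1925  0.0616] yaw 98.99 pitch 14.0 F [ 0.1 -0.8  0.1] | caddy [ 0.5597 -0.0922 86.3827] | tcp rel face fwd/left mm [-10.5   0. ]
peak 120.5 s2 0.182; rates deg/mm 0.341 -0.194
[4.7, 1.1, 1.2, 0.4, 0.0, -1.6], [4.7, 1.1, 1.2, 0.4, 0.0, -1.6], [4.7, 1.2, 1.2, 0.4, 0.0, -1.6], [4.7, 1.2, 1.2, 0.4, 0.0, -1.6], [4.7, 1.2, 1.2, 0.4, 0.0, -1.6], [4.7, 1.2, 1.2, 0.4, 0.0, -1.6], [4.7, 1.2, 1.2, 0.4, 0.0, -1.6], [4.7, 1.3, 1.2, 0.4, 0.0, -1.6], [4.7, 1.3, 1.2, 0.4, 0.0, -1.6], [4.7, 1.3, 1.2, 0.4, 0.0, -1.6], 
pred th 99.9
```

play_rows(commands=[[4.7,1.7,1.2,0.7,0,-2.9],[4.7,1.8,1.2,0.7,0,-2.9],[4.7,1.9,1.2,0.7,0,-2.9],[4.6,2,1.2,0.5,0,-1.9],[4.6,2,1.2,0.5,0,-1.9]])

```text
time: 5.35
tool_pos: [0.5564, -0.1678, 0.0614]
tool_rot: [-0.1, 0.556, 0.822, 0.068]
contact_force: [0.6, -1.5, 1.0]
gripper_width: 0.996
grasp_force: 0.9
```

play_rows(commands=[[4.6,1.7,1.2,0.5,0,-1.9],[4.6,1.7,1.2,0.5,0,-1.9],[4.6,1.6,1.2,0.5,0,-1.9],[4.6,1.6,1.2,0.4,0,-1.5],[4.6,1.5,1.2,0.4,0,-1.5]])

```text
time: 5.77
tool_pos: [0.5534, -0.1426, 0.0613]
tool_rot: [-0.106, 0.49, 0.863, 0.059]
contact_force: [1.6, -1.2, 1.3]
gripper_width: 1.001
grasp_force: 1.1
```

```bash
python3 - <<'E'
from h import *
c=look((.548,-.035,102.))
for s in(.03,.05):solve(c,s,.05)
rows(c,[121,121,121,120,119,117,115,113,111,109],5)
E
```

```text
scene [ 5.43400e-01 -3.22000e-02  9.55067e+01] wrist [ 5.44100e-01 -2.97000e-02  9.57445e+01]
t 5.8667 tcp [ 0.5525 -0.1417  0.0607] yaw 120.86 pitch 14.1 F [-0.1 -0.1  0.7] | caddy [ 5.43700e-01 -3.10000e-02  9.56256e+01] | tcp rel face fwd/left mm [-21.    2.1]
peak 125.7 s2 0.193; rates deg/mm 1.002 -0.211
peak 124.7 s2 0.172; rates deg/mm 0.582 -0.231
[4.4, 2.1, 1.1, 0.0, 0.0, -0.1], [4.5, 2.0, 1.1, 0.0, 0.0, -0.0], [4.5, 1.8, 1.1, 0.0, 0.0, -0.0], [4.6, 1.7, 1.1, -0.2, 0.0, 1.0], [4.6, 1.4, 1.2, -0.2, 0.0, 1.0], [4.7, 1.2, 1.2, -0.5, 0.0, 1.9], [4.8, 1.0, 1.2, -0.5, 0.0, 1.9], [4.8, 0.7, 1.2, -0.5, 0.0, 1.9], [4.8, 0.5, 1.2, -0.5, 0.0, 1.9], [4.8, 0.3, 1.2, -0.5, 0.0, 1.9], 
pred th 107.6
```

play_rows(commands=[[3.3,4.8,0.8,0,0,0],[3.3,4.8,0.8,0,0,0],[3.3,4.8,0.8,0,0,0],[3.3,4.8,0.8,0,0,0],[3.3,4.8,0.8,0,0,0]])

```text
time: 6.28
tool_pos: [0.5652, -0.1156, 0.061]
tool_rot: [-0.106, 0.491, 0.863, 0.059]
contact_force: [-1.2, -2.5, 0.7]
gripper_width: 1.0
grasp_force: 0.9
```

```bash
python3 - <<'E'
from h import *
c=look((.541,-.006,102.))
for s in(.03,.06):solve(c,s,.04)
rows(c,[121]*5,5)
E
```

```text
scene [ 5.36100e-01 -1.01000e-02  9.91507e+01] wrist [ 5.36900e-01 -9.50000e-03  9.98268e+01]
t 6.3833 tcp [ 0.5655 -0.1149  0.061 ] yaw 120.8 pitch 14.0 F [ 0.2 -0.6 -0.2] | caddy [ 5.36500e-01 -9.80000e-03  9.94887e+01] | tcp rel face fwd/left mm [-18.4 -11.3]
peak 125.6 s2 0.180; rates deg/mm 0.870 -0.225
peak 123.5 s2 0.149; rates deg/mm 0.400 -0.258
[4.5, 1.8, 1.1, 0.0, 0.0, -0.2], [4.6, 1.7, 1.1, 0.0, 0.0, -0.0], [4.6, 1.5, 1.2, 0.0, 0.0, -0.0], [4.7, 1.4, 1.2, 0.0, 0.0, -0.0], [4.7, 1.3, 1.2, 0.0, 0.0, -0.0], 
pred th 107.3
```

play_rows(commands=[[3.5,4.5,0.9,0,0,0],[3.5,4.5,0.9,0,0,0],[4.6,1.7,1.2,0,0,0],[4.6,1.7,1.2,0,0,0],[4.7,1.6,1.2,0,0,0]])

```text
time: 6.8
tool_pos: [0.5663, -0.0899, 0.061]
tool_rot: [-0.106, 0.491, 0.863, 0.06]
contact_force: [0.7, -2.4, 0.3]
gripper_width: 1.001
grasp_force: 0.8
```

```bash
python3 - <<'E'
from h import *
c=look((.533,.015,105.))
for s in(.03,.05):solve(c,s,.04);solve(c,s,.01)
rows(c,[121]*5,5)
E
```

```text
scene [5.224000e-01 5.400000e-03 1.071996e+02] wrist [5.229000e-01 4.900000e-03 1.074365e+02]
t 6.9 tcp [ 0.5658 -0.0892  0.0608] yaw 120.79 pitch 14.0 F [-0.2  0.9 -0.4] | caddy [5.22600e-01 5.10000e-03 1.07318e+02] | tcp rel face fwd/left mm [-13.  -13.1]
peak 125.8 s2 0.162; rates deg/mm 0.616 -0.251
peak 120.3 s2 0.190; rates deg/mm 0.431 -0.186
peak 123.4 s2 0.142; rates deg/mm 0.323 -0.271
peak 118.2 s2 0.169; rates deg/mm 0.218 -0.196
[4.7, 1.2, 1.2, 0.1, 0.0, -0.2], [4.7, 1.1, 1.2, 0.0, 0.0, -0.0], [4.8, 1.0, 1.2, 0.0, 0.0, -0.0], [4.8, 0.9, 1.2, 0.0, 0.0, -0.0], [4.8, 0.8, 1.2, 0.0, 0.0, -0.0], 
pred th 112.3
```

play_rows(commands=[[4.7,1.6,1.2,0.2,0,-1],[4.7,1.6,1.2,0.2,0,-1],[4.7,1.5,1.2,0.2,0,-1],[4.7,1.5,1.2,0.2,0,-1],[4.7,1.4,1.2,0.2,0,-1]])

```text
time: 7.32
tool_pos: [0.5592, -0.0654, 0.0606]
tool_rot: [-0.108, 0.451, 0.884, 0.056]
contact_force: [0.1, -1.5, -0.9]
gripper_width: 0.999
grasp_force: 0.6
```

```bash
python3 - <<'E'
from h import *
c=look((.515,.027,114.))
for s in(.002,.015,.03):solve(c,s,.04);solve(c,s,.01)
E
```

```text
scene [5.051000e-01 2.190000e-02 1.143687e+02] wrist [5.053000e-01 2.210000e-02 1.147516e+02]
t 7.4167 tcp [ 0.559  -0.0647  0.0606] yaw 125.99 pitch 14.0 F [ 0.2  0.1 -0.8] | caddy [5.052000e-01 2.200000e-02 1.145602e+02] | tcp rel face fwd/left mm [-11.2 -12.9]
peak 128.4 s2 0.168; rates deg/mm 6.916 -0.258
peak 121.9 s2 0.196; rates deg/mm 3.646 -0.188
peak 126.1 s2 0.155; rates deg/mm 0.770 -0.265
peak 119.9 s2 0.183; rates deg/mm 0.356 -0.191
peak 123.5 s2 0.140; rates deg/mm 0.297 -0.275
peak 117.6 s2 0.168; rates deg/mm 0.103 -0.195
```

play_rows(commands=[[4.7,1.4,1.2,0.3,0,-1.3],[4.7,1.3,1.2,0.3,0,-1.3],[4.7,1.3,1.2,0.3,0,-1.3],[4.7,1.2,1.2,0.2,0,-1],[0,0,0,0,0,0]])

```text
time: 7.83
tool_pos: [0.551, -0.0462, 0.0605]
tool_rot: [-0.11, 0.411, 0.903, 0.053]
contact_force: [0.5, 0.2, -0.1]
gripper_width: 1.0
grasp_force: 0.0
```

```bash
python3 - <<'E'
from h import *
c=look((.498,.037,121.))
for s in(.002,.015):solve(c,s,.04);solve(c,s,.01)
E
```

```text
scene [4.881000e-01 3.500000e-02 1.212252e+02] wrist [4.897000e-01 3.410000e-02 1.205162e+02]
t 7.9333 tcp [ 0.5513 -0.0469  0.0605] yaw 130.98 pitch 14.0 F [-0.4 -0.2  0.2] | caddy [4.889000e-01 3.460000e-02 1.208707e+02] | tcp rel face fwd/left mm [-11.9 -11.8]
peak 126.2 s2 0.149; rates deg/mm 2.657 -0.276
peak 119.3 s2 0.177; rates deg/mm -0.778 -0.194
peak 123.1 s2 0.136; rates deg/mm 0.147 -0.280
peak 116.7 s2 0.164; rates deg/mm -0.277 -0.194
```

play_rows(commands=[[-11.5,-2.1,-2.9,-1.3,0,5.3],[1,-13,0.2,-1.3,0,5.3],[0,-13,0,-1.3,0,5.3],[0,0,0,-1.3,0,5.3],[4.7,-1,1.2,0,0,0]])

```text
time: 8.35
tool_pos: [0.5321, -0.0675, 0.0604]
tool_rot: [-0.098, 0.577, 0.807, 0.072]
contact_force: [-0.2, 0.6, 0.2]
gripper_width: 1.001
grasp_force: 0.0
```

play_rows(commands=[[4.7,-1,1.2,0,0,0],[4.7,-1,1.2,0,0,0],[4.7,-1,1.2,0,0,0],[4.7,-1,1.2,0,0,0],[4.7,-1,1.2,0,0,0]])

```text
time: 8.77
tool_pos: [0.5204, -0.0448, 0.0606]
tool_rot: [-0.098, 0.575, 0.809, 0.072]
contact_force: [1.7, -0.8, 0.2]
gripper_width: 1.001
grasp_force: 0.7
```

```bash
python3 - <<'E'
from h import *
c=look((.481,.045,121.))
for s in(.002,.015):solve(c,s,.04);solve(c,s,.01)
E
```

```text
scene [4.933000e-01 4.790000e-02 1.131921e+02] wrist [4.958000e-01 4.820000e-02 1.124116e+02]
t 8.8667 tcp [ 0.5197 -0.0443  0.0603] yaw 109.16 pitch 14.1 F [ 0.4 -0.1  0.1] | caddy [4.945000e-01 4.800000e-02 1.128018e+02] | tcp rel face fwd/left mm [-4.9 12.6]
peak 124.0 s2 0.139; rates deg/mm 5.591 -0.280
peak 117.1 s2 0.167; rates deg/mm 2.159 -0.192
peak 121.4 s2 0.126; rates deg/mm 0.574 -0.288
peak 115.0 s2 0.154; rates deg/mm 0.145 -0.194
```

play_rows(commands=[[-2,6,-0.5,0.4,0,-1.8],[0,6,0,0.4,0,-1.8],[4.8,0,1.2,0,0,0],[4.8,0,1.2,0,0,0],[4.8,0,1.2,0,0,0]])

```text
time: 9.28
tool_pos: [0.527, -0.0295, 0.0606]
tool_rot: [-0.099, 0.55, 0.827, 0.07]
contact_force: [1.9, -1.3, 0.7]
gripper_width: 1.003
grasp_force: 0.9
```

play_rows(commands=[[4.8,0,1.2,0,0,0],[4.8,0,1.2,0,0,0],[4.8,0,1.2,0,0,0],[4.8,0,1.2,0,0,0],[4.8,0,1.2,0,0,0]])

```text
time: 9.7
tool_pos: [0.5169, -0.0063, 0.0607]
tool_rot: [-0.1, 0.55, 0.827, 0.07]
contact_force: [2.1, -0.7, 0.8]
gripper_width: 0.998
grasp_force: 1.1
```

```bash
python3 - <<'E'
from h import *
c=look((.482,.077,113.))
for s in(.002,.015):solve(c,s,.04);solve(c,s,.02)
E
```

```text
scene [4.816000e-01 7.930000e-02 1.125261e+02] wrist [4.829000e-01 7.980000e-02 1.123764e+02]
t 9.8 tcp [ 0.5158 -0.0058  0.0601] yaw 112.85 pitch 14.1 F [-0.4  0.7 -0.5] | caddy [4.823000e-01 7.960000e-02 1.124512e+02] | tcp rel face fwd/left mm [-1.7  1.6]
peak 119.1 s2 0.105; rates deg/mm 3.307 -0.325
peak 113.7 s2 0.124; rates deg/mm 0.608 -0.232
peak 115.7 s2 0.092; rates deg/mm 0.217 -0.335
peak 110.8 s2 0.111; rates deg/mm -0.108 -0.233
```

play_rows(commands=[[4.8,0,1.2,0,0,0],[-6.8,0,-1.7,-1,0,3.9],[0.5,-7,0.2,-1,0,3.9],[0,-7,0,-1,0,3.9],[4.7,-1,1.2,0,0,0]])

```text
time: 10.22
tool_pos: [0.5011, -0.0081, 0.0599]
tool_rot: [-0.092, 0.634, 0.763, 0.08]
contact_force: [-0.4, -2.2, 0.7]
gripper_width: 1.0
grasp_force: 1.0
```

play_rows(commands=[[4.7,-1,1.2,0,0,0],[4.7,-1,1.2,-0.2,0,1],[4.7,-1,1.2,-0.2,0,1],[4.7,-1,1.2,-0.2,0,1],[4.7,-1,1.2,-0.2,0,1]])

```text
time: 10.63
tool_pos: [0.4934, 0.0163, 0.0601]
tool_rot: [-0.09, 0.661, 0.741, 0.083]
contact_force: [1.0, -1.6, 0.5]
gripper_width: 0.999
grasp_force: 0.7
```

```bash
python3 - <<'E'
from h import *
c=look((.475,.097,109.))
for s in(.002,.015):solve(c,s,.04);solve(c,s,.02)
E
```

```text
scene [  0.4899   0.1122 100.3368] wrist [ 0.4926  0.1125 99.2461]
t 10.7333 tcp [0.4927 0.0167 0.0599] yaw 96.64 pitch 14.1 F [0.3 0.4 0.3] | caddy [ 0.4912  0.1124 99.7915] | tcp rel face fwd/left mm [-4.5 14.8]
peak 114.4 s2 0.075; rates deg/mm 7.304 -0.391
peak 108.3 s2 0.095; rates deg/mm 4.269 -0.247
peak 111.9 s2 0.062; rates deg/mm 0.807 -0.433
peak 106.3 s2 0.081; rates deg/mm 0.436 -0.262
```

play_rows(commands=[[-3,7.5,-0.7,0.5,0,-2.2],[0,7.5,0,0.5,0,-2.2],[4.8,0,1.2,0,0,0],[4.8,0,1.2,0,0,0],[4.8,0,1.2,0,0,0]])

```text
time: 11.15
tool_pos: [0.5057, 0.0293, 0.0601]
tool_rot: [-0.093, 0.631, 0.766, 0.08]
contact_force: [0.8, -1.4, 0.0]
gripper_width: 0.997
grasp_force: 0.9
```

play_rows(commands=[[4.8,0,1.2,0,0,0],[4.8,0,1.2,0,0,0],[4.8,0,1.2,0,0,0],[4.8,0,1.2,0,0,0],[4.8,0,1.2,0,0,0]])

```text
time: 11.57
tool_pos: [0.5008, 0.0538, 0.0602]
tool_rot: [-0.093, 0.631, 0.766, 0.08]
contact_force: [0.9, -1.7, 0.7]
gripper_width: 1.001
grasp_force: 0.9
```

```bash
python3 - <<'E'
from h import *
c=look((.485,.143,100.))
for s in(.002,.015):solve(c,s,.03);solve(c,s,.02)
E
```

```text
scene [  0.4833   0.1451 100.8002] wrist [  0.4842   0.1451 100.7264]
t 11.6667 tcp [0.5    0.0544 0.0599] yaw 101.2 pitch 14.1 F [ 0.6 -0.1  0. ] | caddy [  0.4837   0.1451 100.7633] | tcp rel face fwd/left mm [-2.2  1. ]
peak 108.0 s2 0.051; rates deg/mm 3.616 -0.452
peak 104.3 s2 0.061; rates deg/mm 1.785 -0.319
peak 104.1 s2 0.038; rates deg/mm 0.223 -0.505
peak 101.1 s2 0.048; rates deg/mm 0.020 -0.337
```

play_rows(commands=[[4.8,0,1.2,0,0,0],[4.8,0,1.2,0,0,0],[4.8,0,1.2,0,0,0],[2.5,0,0.6,0,0,0],[-6.8,0,-1.7,-1,0,3.9]])

```text
time: 12.08
tool_pos: [0.4986, 0.0651, 0.06]
tool_rot: [-0.091, 0.657, 0.744, 0.083]
contact_force: [0.1, 0.2, -0.1]
gripper_width: 1.001
grasp_force: 0.0
```

play_rows(commands=[[0.5,-7,0.2,-1,0,3.9],[0,-7,0,-1,0,3.9],[4.7,-1,1.2,0,0,0],[4.7,-1,1.2,0,0,0],[4.7,-1,1.2,-0.2,0,1]])

```text
time: 12.5
tool_pos: [0.4821, 0.078, 0.06]
tool_rot: [-0.084, 0.713, 0.69, 0.09]
contact_force: [-0.7, -0.3, 0.5]
gripper_width: 0.999
grasp_force: 0.9
```

```bash
python3 - <<'E'
from h import *
c=look((.48,.168,98.))
for s in(.002,.01):solve(c,s,.03);solve(c,s,.02)
E
```

```text
scene [ 0.4885  0.1748 93.7781] wrist [ 0.4915  0.1752 92.383 ]
t 12.6 tcp [0.482  0.0786 0.0599] yaw 88.19 pitch 14.2 F [ 0.1 -0.1  0.1] | caddy [ 0.49    0.175  93.0806] | tcp rel face fwd/left mm [-5.9 13.2]
peak 99.3 s2 0.022; rates deg/mm 3.132 -0.658
peak 95.1 s2 0.032; rates deg/mm 1.006 -0.318
peak 96.6 s2 0.014; rates deg/mm 0.354 -0.844
peak 93.2 s2 0.024; rates deg/mm 0.009 -0.345
```

play_rows(commands=[[4.8,-0.4,1.2,-0.4,0,1.6],[4.8,-0.4,1.2,-0.4,0,1.6],[3.9,-0.4,1,-0.4,0,1.6]])

```text
time: 12.85
tool_pos: [0.4818, 0.0918, 0.0598]
tool_rot: [-0.08, 0.743, 0.658, 0.093]
contact_force: [0.4, -1.3, 0.7]
gripper_width: 1.001
grasp_force: 0.8
```

```bash
python3 - <<'E'
from h import *
c=look((.494,.188,87.))
print(GOAL[:2]-c[:2])
E
```

```text
scene [ 0.4959  0.1877 88.6046] wrist [ 0.4983  0.1882 87.838 ]
t 12.95 tcp [0.4817 0.0922 0.0598] yaw 83.23 pitch 14.2 F [-0.4 -0.1 -0.1] | caddy [ 0.4971  0.1879 88.2213] | tcp rel face fwd/left mm [-6.2 12.4]
[0.0066392  0.04049522]
```

play_rows(commands=[[4.4,-0.4,1.1,-0.2,0,0.8],[3.9,-0.4,1,0,0,0]])

```text
time: 13.12
tool_pos: [0.4821, 0.1001, 0.0598]
tool_rot: [-0.079, 0.748, 0.653, 0.094]
contact_force: [0.8, -1.0, 0.0]
gripper_width: 0.999
grasp_force: 0.6
```

```bash
python3 - <<'E'
from h import *
c=look((.499,.196,85.5))
print(GOAL[:2]-c[:2])
E
```

```text
scene [ 0.4996  0.1942 86.4002] wrist [ 0.5016  0.1944 85.7506]
t 13.2167 tcp [0.4822 0.1006 0.0599] yaw 82.34 pitch 14.2 F [-0.4  0.3 -0.7] | caddy [ 0.5006  0.1943 86.0754] | tcp rel face fwd/left mm [-4.7 12. ]
[0.00311517 0.03408848]
```

play_rows(commands=[[-1.9,6,-0.5,0.3,0,-1.3],[0,6,0,0.3,0,-1.3],[4.8,0,1.2,0,0,0],[4.8,0,1.2,0,0,0],[4.8,0,1.2,0,0,0]])

```text
time: 13.63
tool_pos: [0.4955, 0.1115, 0.0601]
tool_rot: [-0.081, 0.732, 0.67, 0.093]
contact_force: [1.5, -2.6, 0.5]
gripper_width: 0.995
grasp_force: 1.0
```

play_rows(commands=[[4.8,0,1.2,0,0,0],[3.9,0,1,0,0,0],[3,0,0.7,0,0,0],[2,0,0.5,0,0,0],[0,0,0,0,0,0]])

```text
time: 14.05
tool_pos: [0.4961, 0.1261, 0.0601]
tool_rot: [-0.081, 0.732, 0.67, 0.093]
contact_force: [-0.1, 0.3, 0.6]
gripper_width: 1.0
grasp_force: 0.2
```

```bash
python3 - <<'E'
from h import *
c=look((.503,.222,85.5))
print(GOAL[:2]-c[:2])
w=wrist();e=imaging.grab_frame('scene')
u,v=map(int,proj(e,np.r_[c[:2],.04]))
pickle.dump((e,w),open('e.pkl','wb'))
A=cv2.convertScaleAbs(cv2.resize(e['image'][v-75:v+75,u-100:u+100,::-1],(600,450),interpolation=cv2.INTER_CUBIC),alpha=1.2)
cv2.imwrite('pics/v5.png',np.hstack([A[:,:400],cv2.resize(w['image'][:,:,::-1],(400,450),)]))
E
```

```text
scene [ 0.5037  0.218  85.0123] wrist [ 0.5053  0.217  84.6273]
t 14.15 tcp [0.4958 0.1258 0.0598] yaw 84.97 pitch 14.2 F [-0.6  0.8 -1.1] | caddy [ 0.5045  0.2175 84.8198] | tcp rel face fwd/left mm [-2.1  0.4]
[-0.00080333  0.01092346]
```

View pics/v5.png

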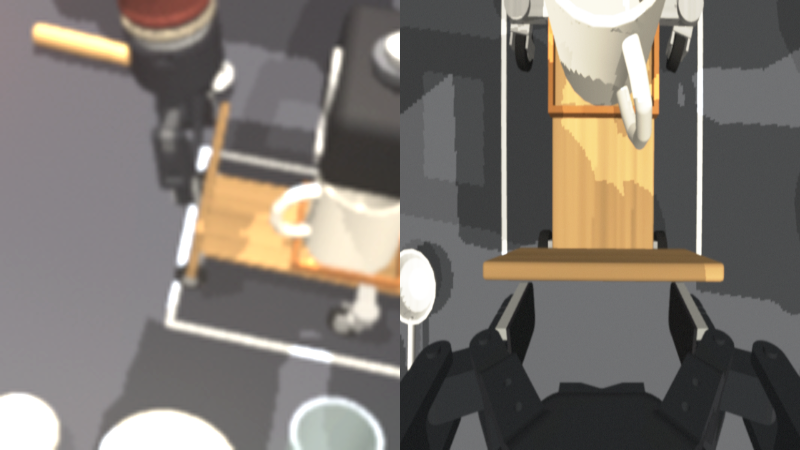

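Wrist view: the deck (552–655) is centred between the outline sides (503 and 700) and parallel to them, with both castors trailing. About 11 mm remain.

play_rows(commands=[[2.9,0,0.7,0,0,0],[2.9,0,0.7,0,0,0],[2.4,0,0.6,0,0,0],[1.5,0,0.4,0,0,0],[0,0,0,0,0,0]])

```text
time: 14.67
tool_pos: [0.4972, 0.1358, 0.0601]
tool_rot: [-0.081, 0.732, 0.67, 0.093]
contact_force: [0.1, -0.7, -0.6]
gripper_width: 1.001
grasp_force: 0.1
```

```bash
python3 - <<'E'
from h import *
c=look((.5045,.227,85.))
print(GOAL[:2]-c[:2])
# refine outline rear edge from scene: corners
e=imaging.grab_frame('scene');cv2.imwrite('pics/s6.png',e['image'][:,:,::-1])
d0=pickle.load(open('s0.pkl','rb'))
g=d0['image'][225:315,395:510].astype(np.uint8)
cv2.imwrite('pics/v6.png',np.hstack([cv2.resize(g[:,:,::-1],(400,313),interpolation=cv2.INTER_CUBIC),cv2.resize(e['image'][225:315,395:510,::-1],(400,313),interpolation=cv2.INTER_CUBIC)]))
E
```

```text
scene [ 0.5043  0.2277 85.0485] wrist [ 0.5061  0.2268 84.5282]
t 14.7667 tcp [0.4973 0.1357 0.0602] yaw 84.98 pitch 14.2 F [ 1.1 -0.8 -0.7] | caddy [ 0.5052  0.2272 84.7883] | tcp rel face fwd/left mm [-1.9 -0.4]
[-0.00153014  0.00115489]
```

View pics/v6.png

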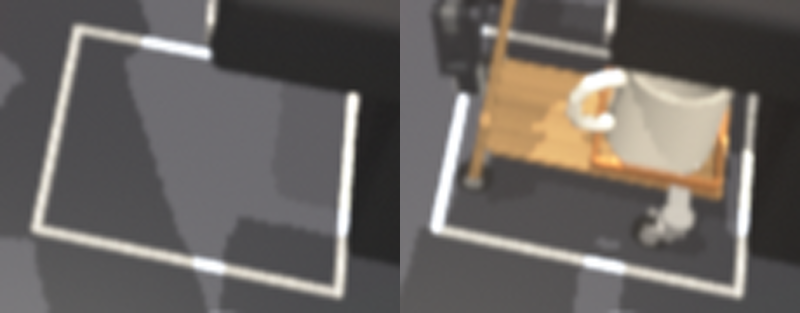

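```bash
python3 - <<'E'
from h import *
d=pickle.load(open('s0.pkl','rb'));k=115/400
q=lambda u,v:at(d,395+u*k,225+v*k,0)[:2]
A,B,C=q(78,28),q(36,230),q(341,294);print(A,B,C,(A+C)/2,np.degrees(np.arctan2(*(C-B)[::-1])),np.linalg.norm(A-B),np.linalg.norm(B-C))
E
```

```text
[0.39268374 0.13164466] [0.59774724 0.11285858] [0.61696961 0.33262644] [0.50482668 0.23213555] 85.00124806311152 0.2059222061099202 0.2206069204276248
```

play_rows(commands=[[1.5,0,0.4,0,0,0],[1.5,0,0.4,0,0,0],[0,0,0,0,0,0],[-9.7,0,-2.4,0,0,0],[-19.4,0,-4.8,0,0,0]])

```text
time: 15.23
tool_pos: [0.4946, 0.1092, 0.06]
tool_rot: [-0.081, 0.731, 0.671, 0.093]
contact_force: [0.3, -0.8, 0.5]
gripper_width: 0.998
grasp_force: 0.0
```

play_rows(commands=[[-19.4,0,-4.8,0,0,0],[8,0,-32,0,0,0],[9,0,-36,0,0,0],[9,0,-36,0,0,0],[9,0,-36,0,0,0]])

```text
time: 15.65
tool_pos: [0.4916, 0.0878, 0.2055]
tool_rot: [-0.081, 0.732, 0.67, 0.093]
contact_force: [1.1, 0.1, -0.2]
gripper_width: 1.003
grasp_force: 0.0
```

play_rows(commands=[[9,0,-36,0,0,0],[9,0,-36,0,0,0],[9,0,-36,0,-7,0],[0,0,0,0,-7.1,0],[0,0,0,0,0,0]], hand=0)

```text
time: 16.07
tool_pos: [0.493, 0.0904, 0.3202]
tool_rot: [0.005, 0.736, 0.676, 0.004]
contact_force: [0.3, 0.3, -0.1]
gripper_width: 0.298
grasp_force: 0.0
```

```bash
python3 - <<'E'
from h import *
c=fit(imaging.grab_frame('scene'),(.5045,.231,85.))[0];rel(c);print('scene bay err',(.5048,.2321)-c[:2])
p,y,M,s=pose();print(p,y,M[:,2],s['gripper_width'])
w=wrist();e=imaging.grab_frame('top')
pickle.dump((w,e),open('b.pkl','wb'))
print(proj(w,np.array([.507,.257,.262])),proj(w,np.array([.5045,.231,.1])))
cv2.imwrite('pics/v7.png',np.hstack([cv2.resize(w['image'][:,:,::-1],(400,300)),cv2.resize(e['image'][200:340,80:267,::-1],(400,300),interpolation=cv2.INTER_CUBIC)]))
E
```

```text
t 16.1167 tcp [0.492  0.0898 0.3173] yaw 85.11 pitch 0.1 F [-0.2 -0.5 -0.4] | caddy [ 0.5044  0.23   85.0979] | tcp rel face fwd/left mm [-50.8   0.4]
scene bay err [0.00037996 0.00210678]
[0.4919925  0.0897884  0.31725628] 85.10847741834137 [ 0.00847336  0.00132782 -0.99996322] 0.20516585308774363
(np.float64(323.69172211988223), np.float64(-52.67126905503392)) (np.float64(321.3647635602169), np.float64(63.42576200161275))
```

View pics/v7.png

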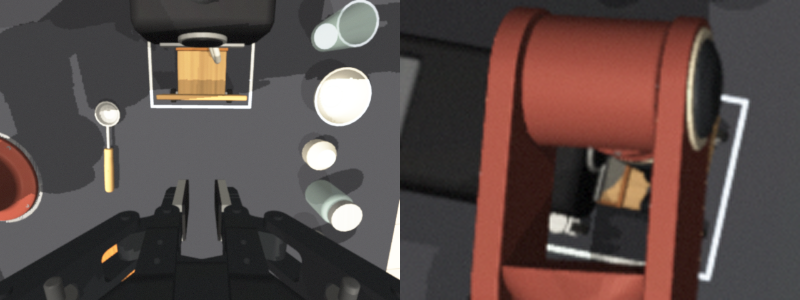

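play_rows(commands=[[30,0,0,0,0,0],[30,0,0,0,0,0],[25,0,0,0,0,0],[0,0,0,0,0,0],[0,0,0,0,0,0]])

```text
time: 16.63
tool_pos: [0.4986, 0.1723, 0.3134]
tool_rot: [0.001, 0.738, 0.675, 0.001]
contact_force: [0.6, -0.3, -0.5]
gripper_width: 0.003
grasp_force: 0.0
```

```bash
python3 - <<'E'
from h import *
p,y,M,s=pose();w=wrist();print(p,y,s['gripper_width'])
u,v=proj(w,np.array([.507,.257,.26]));print(u,v)
u,v=int(u),int(v);y0=max(v-80,0);x0=u-80
cr=w['image'][y0:v+80,x0:u+80]
g=cv2.medianBlur(cv2.cvtColor(cr,cv2.COLOR_RGB2GRAY),5)
m=(g>110).astype(np.uint8);n,l,st,ce=cv2.connectedComponentsWithStats(m)
for i in range(1,n):
    if st[i,4]>200:
        for z in(.258,.262):print(st[i],at(w,ce[i][0]+x0,ce[i][1]+y0,z))
cv2.imwrite('pics/v8.png',cv2.resize(cr[:,:,::-1],None,fx=3,fy=3))
E
```

```text
[0.49855641 0.17230622 0.31340392] 84.88650779992463 0.003105668622080659
324.3570317223069 112.70989070263562
[  43   42   75   68 3415] [0.50623331 0.2603936  0.258     ]
[  43   42   75   68 3415] [0.50619622 0.26007138 0.262     ]
```

View pics/v8.png

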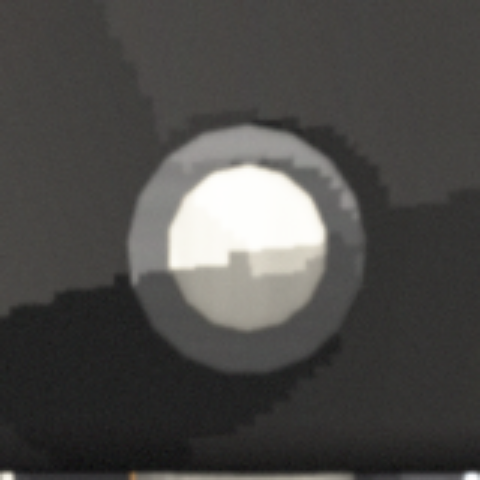

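The button disc centre is at crop (248,248), which puts it at about (.508,.256). I'll move above it and go down.

play_rows(commands=[[28,0.6,0,0,0,0],[28,0.6,0,0,0,0],[28,0.6,0,0,0,0],[0,0,10,0,0,0],[0,0,15,0,0,0]])

```text
time: 17.1
tool_pos: [0.5094, 0.2559, 0.2911]
tool_rot: [0.002, 0.738, 0.675, 0.003]
contact_force: [0.0, -0.7, -0.6]
gripper_width: -0.003
grasp_force: 0.0
```

play_rows(commands=[[0,0,4,0,0,0],[0,0,2,0,0,0],[0,0,2,0,0,0],[0,0,0,0,0,0]])

```text
time: 17.43
tool_pos: [0.5086, 0.2554, 0.2822]
tool_rot: [0.002, 0.738, 0.674, 0.002]
contact_force: [-0.6, 1.3, 0.4]
gripper_width: 0.003
grasp_force: 0.0
```

Tip is at .268. I'll step down until the force rises.

play_rows(commands=[[0,0,2,0,0,0],[0,0,2,0,0,0],[0,0,2,0,0,0],[0,0,0,0,0,0]])

```text
time: 17.77
tool_pos: [0.5085, 0.2564, 0.2763]
tool_rot: [0.002, 0.738, 0.675, 0.002]
contact_force: [0.3, -0.7, -0.0]
gripper_width: 0.003
grasp_force: 0.0
```

play_rows(commands=[[0,0,1.5,0,0,0],[0,0,1.5,0,0,0],[0,0,0,0,0,0]])

```text
time: 18.02
tool_pos: [0.5085, 0.2565, 0.2733]
tool_rot: [0.002, 0.738, 0.675, 0.002]
contact_force: [0.1, 0.4, -0.6]
gripper_width: 0.001
grasp_force: 0.0
```

play_rows(commands=[[0,0,1.5,0,0,0],[0,0,1.5,0,0,0],[0,0,0,0,0,0]])

```text
time: 18.27
tool_pos: [0.5085, 0.2564, 0.2702]
tool_rot: [0.002, 0.738, 0.675, 0.002]
contact_force: [0.3, 1.0, 1.0]
gripper_width: 0.004
grasp_force: 0.0
```

play_rows(commands=[[0,0,1.5,0,0,0],[0,0,1.5,0,0,0],[0,0,0,0,0,0]])

```text
time: 18.52
tool_pos: [0.5085, 0.2564, 0.2672]
tool_rot: [0.002, 0.738, 0.675, 0.002]
contact_force: [-0.8, -0.6, -0.4]
gripper_width: -0.003
grasp_force: 0.0
```

play_rows(commands=[[0,0,1.5,0,0,0],[0,0,1.5,0,0,0],[0,0,0,0,0,0]])

```text
time: 18.77
tool_pos: [0.5085, 0.2564, 0.2642]
tool_rot: [0.002, 0.738, 0.675, 0.002]
contact_force: [0.6, 0.1, -0.4]
gripper_width: 0.005
grasp_force: 0.0
```

```bash
python3 - <<'E'
from h import *
p,y,M,s=pose();print(p,s['contact_force'],s['gripper_width'])
e=imaging.grab_frame('scene')
d0=pickle.load(open('s0.pkl','rb'))
# button top centre in s0: bright blob near (484,201)
for z in(.25,.256,.262):print(z,proj(d0,np.array([.508,.256,z])))
g=cv2.cvtColor(d0['image'],cv2.COLOR_RGB2GRAY)[185:215,468:500];m=(g>170).astype(np.uint8);n,l,st,ce=cv2.connectedComponentsWithStats(m)
print(st[1:],ce[1:]+[468,185])
E
```

```text
[0.50851677 0.25641307 0.26417126] [ 0.63561389  0.13813951 -0.42115683] 0.005464496176709397
0.25 (np.float64(482.73391371590463), np.float64(205.099859011652))
0.256 (np.float64(483.311667558456), np.float64(203.25647693921883))
0.262 (np.float64(483.89384013191534), np.float64(201.39886328399726))
[[  9   9  15  10 113]] [[483.90265487 198.33628319]]
```

```bash
python3 - <<'E'
from h import *
print(manip.nose_length)
d0=pickle.load(open('s0.pkl','rb'));t0=pickle.load(open('t0.pkl','rb'))
def tri(L):
    A=[];b=[]
    for d,u,v in L:
        c,r=ray(d,u,v);r=r/np.linalg.norm(r);Q=np.eye(3)-np.outer(r,r);A.append(Q);b.append(Q@c)
    x=np.linalg.lstsq(np.vstack(A),np.hstack(b),rcond=None)[0];return x,[np.round(np.array(proj(d,x))-(u,v),2).tolist() for d,u,v in L]
g=cv2.cvtColor(t0['image'],cv2.COLOR_RGB2GRAY)[245:275,128:162];m=(g>150).astype(np.uint8);n,l,st,ce=cv2.connectedComponentsWithStats(m);print(st[1:],ce[1:]+[128,245])
i=1+np.argmax(st[1:,4]);q=ce[i]+[128,245]
print(tri([(d0,483.9,198.3),(t0,q[0],q[1])]))
# is the tip visible now in the scene image; compare button area old/new
e=imaging.grab_frame('scene');p=pose()[0]
print('tip proj',proj(e,p-[0,0,.014]))
ge=cv2.cvtColor(e['image'],cv2.COLOR_RGB2GRAY);g0=cv2.cvtColor(d0['image'],cv2.COLOR_RGB2GRAY)
print(g0[186:212:2,470:500:2]);print(ge[186:212:2,470:500:2])
E
```

```text
0.014
[[  7   7  15  15 177]] [[142.24858757 259.24293785]]
(array([0.50715853, 0.25441787, 0.27090531]), [[0.14, -0.03], [0.17, 0.01]])
tip proj (np.float64(482.9923598055926), np.float64(205.1719175051381))
[[ 75  74  75  75  78  83  90  92  98 104 106 107 108 108 109]
 [ 76  76  76  75  75  75  75  73  74  76  78  84  91  94 100]
 [ 77  76  77  76  76  76  75  76  75  74  74  73  74  73  74]
 [ 77  77  77  76  77  78  88  89  78  75  75  74  74  74  74]
 [ 78  77  77  83 121 194 235 234 200 119  78  75  74  74  74]
 [ 78  78  95 137 234 254 254 254 253 247 148  76  76  75  74]
 [ 78  81 135 156 243 254 254 254 254 254 237  98  75  75  76]
 [ 79  84 145 150 171 251 254 254 253 253 229 138  81  75  74]
 [ 80  77 130 152 124 166 229 245 245 230 151 149  89  76  76]
 [ 79  72  86 143 135 123 136 146 148 126 119 144  83  77  76]
 [ 79  75  63  92 125 126 113 116 112 110 134 102  73  76  76]
 [ 81  78  61  67  75  93 107 116 102 102  86  55  72  77  77]
 [ 81  81  76  60  61  67  70  72  70  65  54  53  76  78  77]]
[[ 47  48  47  49  59  71  84 113  74  44  45  45  55  42  66]
 [ 47  48  48  47  48  47  58 128  81  50  47  62 102  65  91]
 [ 47  48  48  48  46  47  71 128  60  50  47  85  86  70  68]
 [ 48  48  48  48  48  49  91 117  52  52  49 104  62  57  66]
 [ 49  48  49  52  73 117 159 139  99  81  67 103  48  46  64]
 [ 49  49  58  87 147 193 198 171 153 145  92  62  46  45  56]
 [ 49  51  85 101 161 198 199 191 164 160 133  55  42  40  45]
 [ 49  55  93 102 132 187 199 199 193 176 143  73  45  42  41]
 [ 50  54  88 101 113 146 177 190 193 176 114  81  50  42  42]
 [ 51  53  72  95 105 121 133 140 140 123  96  87  48  42  42]
 [ 50  51  62  78  91 101 107 110 109 102  97  76  44  42  42]
 [ 51  51  55  66  72  82  88  90  90  86  75  53  45  43  43]
 [ 51  51  51  54  62  69  71  70  70  64  53  47  46  43  42]]
```

play_rows(commands=[[0,0,1.5,0,0,0],[0,0,1.5,0,0,0],[0,0,0,0,0,0]])

```text
time: 19.12
tool_pos: [0.5086, 0.2564, 0.2612]
tool_rot: [0.002, 0.738, 0.675, 0.002]
contact_force: [-0.4, 0.1, 0.4]
gripper_width: 0.005
grasp_force: 0.0
```

play_rows(commands=[[0,0,1.5,0,0,0],[0,0,0,0,0,0]])

```text
time: 19.28
tool_pos: [0.5086, 0.2564, 0.2598]
tool_rot: [0.002, 0.738, 0.675, 0.002]
contact_force: [0.2, 1.3, -0.5]
gripper_width: 0.002
grasp_force: 0.0
```

```bash
python3 - <<'E'
from h import *
p,y,M,s=pose();print(p,s['contact_force'],s['joint_pos'])
e=imaging.grab_frame('scene');ge=cv2.cvtColor(e['image'],cv2.COLOR_RGB2GRAY)
print(ge[176:212:2,470:506:2])
w=wrist();print('tip in wrist',[proj(w,p-[0,0,h]) for h in(-.014,0,.014)])
E
```

```text
[0.50863239 0.25641342 0.25978902] [ 0.18407166  1.3160873  -0.46116726] [ 3.37091450e-01 -1.08237189e-01  1.68464327e+00 -1.46639725e-03
  1.56016110e+00  4.26416231e-01]
[[ 73  73  74  73 101 108 107 100  51  51  64  62 130 143 108  45  72  94]
 [ 73  74  73  73 101 108 108 101  52  59  97  95 134 142  97  62  89  94]
 [ 73  73  74  75 101 108 108 100  52  53  68  86 130 133  92  88 100  94]
 [ 73  73  73  75 101 107 108  94  46  50  61  91 125 125  80  71 100  97]
 [ 59  62  65  71  97 106 106  94  44  39  44  66  81  81  57  69 104 104]
 [ 47  47  48  49  58  72  84  97  45  39  41  50  50  43  48  89 108 107]
 [ 48  47  47  47  48  47  60 121  63  46  46  54  57  42  77 101 104 106]
 [ 48  48  47  47  47  48  75 128  61  51  48  84  80  63  67  69  73  80]
 [ 48  48  49  48  48  49  96 115  52  51  49 105  63  57  66  66  65  64]
 [ 49  49  48  52  73 116 144  96  52  49  61 106  47  46  65  66  66  65]
 [ 49  49  59  86 147 193 190 142 116  99  88  75  45  42  56  66  66  66]
 [ 49  51  85 101 161 199 199 173 160 157 133  56  42  42  46  64  66  66]
 [ 49  55  94 102 131 187 199 196 181 164 143  73  45  41  40  56  68  67]
 [ 50  54  87 100 113 146 176 190 191 172 114  80  50  41  42  44  65  68]
 [ 50  52  71  95 105 120 134 140 140 123  96  86  48  42  43  42  57  67]
 [ 51  51  62  77  92 101 106 110 109 101  97  74  44  42  42  42  45  66]
 [ 51  50  54  66  73  81  89  90  90  86  75  53  43  42  43  42  42  58]
 [ 51  50  51  54  62  68  70  70  69  63  54  46  44  43  42  42  42  47]]
tip in wrist [(np.float64(323.07984980608387), np.float64(300.1636654375957)), (np.float64(322.8737851093853), np.float64(288.0719909754948)), (np.float64(322.696443543641), np.float64(277.66496436787537))]
```

play_rows(commands=[[0,0,1.5,0,0,0],[0,0,1.5,0,0,0],[0,0,0,0,0,0]])

```text
time: 19.63
tool_pos: [0.5086, 0.2564, 0.2567]
tool_rot: [0.002, 0.738, 0.675, 0.002]
contact_force: [0.2, -0.1, -0.2]
gripper_width: 0.0
grasp_force: 0.0
```

play_rows(commands=[[0,0,1.5,0,0,0],[0,0,0,0,0,0]])

```text
time: 19.8
tool_pos: [0.5086, 0.2564, 0.2553]
tool_rot: [0.002, 0.738, 0.675, 0.002]
contact_force: [0.2, 0.1, -0.6]
gripper_width: 0.003
grasp_force: 0.0
```

play_rows(commands=[[0,0,1.5,0,0,0],[0,0,0,0,0,0]])

```text
time: 19.97
tool_pos: [0.5087, 0.2564, 0.2538]
tool_rot: [0.002, 0.738, 0.675, 0.002]
contact_force: [-0.1, 0.4, 0.1]
gripper_width: 0.004
grasp_force: 0.0
```

```bash
python3 - <<'E'
from h import *
w=wrist();g=cv2.cvtColor(w['image'],cv2.COLOR_RGB2GRAY);p=pose()[0]
for X in([.507,.2545,.271],[.507,.2545,.262]):print('btn proj',proj(w,np.array(X)))
print('cols',list(range(270,380,8)))
for r in range(200,420,6):print(r,g[r,270:380:8])
E
```

```text
btn proj (np.float64(319.83196629247186), np.float64(307.46900641215547))
btn proj (np.float64(319.85842904071), np.float64(298.9948477985729))
cols [270, 278, 286, 294, 302, 310, 318, 326, 334, 342, 350, 358, 366, 374]
200 [91 89 87 87 79 53 53 54 55 55 54 53 56 56]
206 [90 88 78 60 55 53 55 56 52 53 54 54 55 54]
212 [85 58 57 53 54 55 56 54 53 51 55 54 52 55]
218 [51 51 54 57 54 54 53 53 54 55 51 53 57 54]
224 [54 50 51 51 53 53 53 54 54 55 54 53 54 67]
230 [55 51 54 51 56 51 55 53 54 54 52 54 54 80]
236 [55 50 52 50 54 52 54 52 51 54 55 63 81 82]
242 [53 51 53 54 50 52 52 51 55 53 77 83 80 82]
248 [55 54 56 52 58 77 84 85 77 54 78 78 80 81]
254 [ 69  53  48  66  90 121 134 132 113  86  54  80  81  82]
260 [ 72  54  57 100 128 128 126 124 124 126  89  64  80  82]
266 [ 73  55  96 124 122 122 123 123 122 158 156  83  84  81]
272 [ 71  60 122 123 123 156 161 156 152 162 159 154  80  81]
278 [ 71 104 125 124 156 201 243 239 184 149 165 167  88  83]
284 [ 73 131 120 132 225 238 235 237 232 207 160 162 133  85]
290 [ 74 152 149 168 235 174 147 107 174 232 157 162 156  82]
296 [ 73 157 1
[... 475 characters left out ...]
5  83]
344 [64 55 55 56 53 55 70 76 55 54 54 53 59 70]
350 [54 57 54 56 55 54 70 73 57 54 56 54 55 52]
356 [56 56 58 54 54 55 63 72 53 56 53 57 55 57]
362 [50 51 51 54 54 54 65 69 48 56 55 54 54 52]
368 [55 53 54 53 52 46 69 73 46 55 50 53 55 54]
374 [55 54 56 55 54 46 86 72 53 54 56 55 54 54]
380 [51 55 55 55 52 57 94 72 63 49 54 56 53 56]
386 [ 63  66  56  55  49  75 140 143  69  48  53  56  60  69]
392 [ 57  54  54  57  47  80 150 154  67  46  55  57  54  55]
398 [ 53  55  56  55  46  80 154 157  67  46  55  55  54  54]
404 [ 57  56  53  53  50  55 157 158  56  55  54  56  53  54]
410 [ 53  53  55  56  68  57 157 157  57  67  55  55  53  56]
416 [60 55 56 53 55 56 54 53 57 56 50 55 57 57]
```

play_rows(commands=[[0,0,1.5,0,0,0],[0,0,1.5,0,0,0],[0,0,0,0,0,0]])

```text
time: 20.27
tool_pos: [0.5086, 0.2564, 0.2507]
tool_rot: [0.002, 0.738, 0.675, 0.002]
contact_force: [0.6, -0.1, -0.1]
gripper_width: 0.001
grasp_force: 0.0
```

play_rows(commands=[[0,0,1.5,0,0,0],[0,0,1.5,0,0,0],[0,0,0,0,0,0]])

```text
time: 20.52
tool_pos: [0.5089, 0.2565, 0.248]
tool_rot: [0.002, 0.738, 0.675, 0.002]
contact_force: [-0.0, 0.9, 1.0]
gripper_width: 0.002
grasp_force: 0.6
```

play_rows(commands=[[0,0,1.5,0,0,0],[0,0,0,0,0,0]])

```text
time: 20.68
tool_pos: [0.5089, 0.2565, 0.2468]
tool_rot: [0.002, 0.738, 0.675, 0.002]
contact_force: [-0.2, -0.5, 2.2]
gripper_width: 0.007
grasp_force: 0.9
```

Contact at TCP z ≈ .249. I'll press on through the travel.

play_rows(commands=[[0,0,1.5,0,0,0],[0,0,1.5,0,0,0],[0,0,0,0,0,0]])

```text
time: 20.93
tool_pos: [0.5089, 0.2565, 0.2437]
tool_rot: [0.002, 0.738, 0.675, 0.002]
contact_force: [-0.1, 0.7, 3.8]
gripper_width: -0.001
grasp_force: 1.6
```

play_rows(commands=[[0,0,1.5,0,0,0],[0,0,1,0,0,0],[0,0,0,0,0,0]])

```text
time: 21.18
tool_pos: [0.509, 0.2565, 0.2425]
tool_rot: [0.002, 0.738, 0.675, 0.003]
contact_force: [-3.1, -1.0, 6.9]
gripper_width: -0.002
grasp_force: 3.5
```

play_rows(commands=[[0,0,1.5,0,0,0],[0,0,0,0,0,0],[0,0,0,0,0,0]])

```text
time: 21.43
tool_pos: [0.509, 0.2566, 0.2424]
tool_rot: [0.002, 0.738, 0.675, 0.003]
contact_force: [-4.9, -1.7, 12.1]
gripper_width: 0.002
grasp_force: 5.6
```

play_rows(commands=[[0,0,-10,0,0,0],[0,0,-25,0,0,0],[0,0,-35,0,0,0],[-20,0,-20,0,0,0],[0,0,0,0,0,0]])

```text
time: 21.85
tool_pos: [0.5085, 0.2356, 0.3359]
tool_rot: [0.004, 0.738, 0.674, 0.006]
contact_force: [0.1, -0.5, 0.2]
gripper_width: -0.002
grasp_force: 0.0
```

```bash
python3 - <<'E'
from h import *
e=imaging.grab_frame('scene');c=fit(e,(.5045,.231,85.))[0];rel(c);print('scene bay err mm',1e3*((.5048,.2321)-c[:2]))
d0=pickle.load(open('s0.pkl','rb'))
g=cv2.cvtColor(e['image'],cv2.COLOR_RGB2GRAY)[185:215,468:500];m=(g>150).astype(np.uint8);n,l,st,ce=cv2.connectedComponentsWithStats(m);print(st[1:],ce[1:]+[468,185])
# bystanders: patch difference to the start
for n,P in dict(tin=(.754,-.235,.06),jar=(.755,-.101,.055),timer=(.735,-.001,.026),bowl=(.768,.119,.02),tumb=(.749,.233,.05)).items():
    u,v=map(int,proj(e,np.array(P)));f=lambda d:cv2.cvtColor(d['image'],cv2.COLOR_RGB2GRAY)[v-25:v+25,u-25:u+25].astype(np.float32)
    print(n,np.round(cv2.phaseCorrelate(f(d0),f(e)),2) if 0 else [np.round(x,2) for x in cv2.phaseCorrelate(f(d0),f(e))])
E
```

```text
t 21.9 tcp [0.5078 0.2361 0.3329] yaw 84.81 pitch 0.2 F [ 0.2 -0.6 -0.7] | caddy [ 0.5046  0.2302 85.1441] | tcp rel face fwd/left mm [96.2 -2.6]
scene bay err mm [0.15179345 1.9367264 ]
[[10  9 13 10 93]] [[484.10752688 198.76344086]]
tin [array([0.06, 0.05]), np.float64(0.98)]
jar [array([ 0.  , -0.22]), np.float64(1.02)]
timer [array([-0.  , -0.03]), np.float64(1.0)]
bowl [array([ 0.  , -0.01]), np.float64(0.99)]
tumb [array([-0.06,  0.12]), np.float64(0.92)]
```

The button went hard to its stop (12 N) and sprang back. The caddy is within 2 mm of the bay centre at 85°, and the bystanders have not moved. Handing in.

```bash
python3 -c "
from plant import manip
print(manip.job_done())"
```

```text
the job is handed in; nothing more can be done
None
```

The caddy is parked about 2 mm from the middle of the outline and square to the machine, with both castors trailing and the mug under the spout. After parking, the button was pressed to its stop and sprang back. The five bystanders stayed where they were, and the job was handed in at about 22 s.

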